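# Raise the tea-counter camera mast and hold it up

## Task

Get the little camera ready to film the tea tray: first push the pump pedal of its suction foot right down to its stop and let it spring back up. Then pinch the mast's head so that its release button is squeezed in, pull the mast straight up past the first stop to its second, topmost stop, and finish while still holding it there with the button squeezed, because nothing catches it at the top. Leave the jar, canister, cup and bowl where they are.

Things in the scene. Friction and masses are not known exactly. Their poses are not given: they have to be found in the camera images.
- stand: Fixed camera stand: round suction foot (rubber skirt 124 mm across, aluminium disc to 28 mm high), upright dark tube 36 mm across, collar 42 mm across ending 135 mm above the counter. Origin: centre of the foot's underside; z up. From the origin the pump pedal sticks out to -y, the camera on the mast to +y; the release button is on the +x face of the mast's head.
- pedal (a joint): Pump pedal, aluminium plate with rubber tread, 50 mm wide (stand x), 92 mm long, 6 mm thick, hinged along the stand's x axis 55 mm from its centre, 31 mm up. Value in rad: 0 = sprung up (free end tilted up 0.15 rad), 0.30 = down on its stop (free end tilted down 0.15 rad). A spring pushes it back: about 4 N at pedal_press to start, 8 N at the stop.
- pedal_press (a point): Point on the upper face of the pedal where to push down, 125 mm from the stand's axis along the stand's -y, 70 mm out from the hinge, 45 mm above the counter when the pedal is up and about 24 mm when it is on its stop. It rides with the pedal.
- mast (a joint): Telescoping mast, slides up out of the tube. Value in m: 0 = lowered, 0.050 = first stop, 0.100 = second stop (end of travel). Button out: locked after 1 to 2 mm, and catching again at the first stop; button squeezed in: slides freely through the first stop to the second. Pulling takes 3 to 6 N (weight 0.2 to 0.4 kg, friction). No latch at the second stop: let go, it falls to 0.064.
- mast_grip (a point): Where to pinch the mast's black head block (36 mm in stand x, 30 in y, 40 high): mid-height, midway between its plain -x face and the pressed-in button (1 mm to +x of the axis); 165 mm above the counter lowered, 265 at the second stop. Close along the stand's x: 44 mm over the button when out, 38 pressed. A grey camera is on its +y side, 45 to 110 mm from the axis, top 3 mm below the head's.
- button (a joint): Release button, grey flat pad 22 mm wide (stand y) and 28 mm high in the +x face of the head, standing 8 mm proud. Value in m: 0 = out, 0.006 = fully in (2 mm proud). Spring: 2 N to start, 6.5 N fully in. The mast is unlocked from 0.004 on; a firm grip (20 to 30 N) presses it fully and holds the mast. It rides with the mast.
- jar: Bystander: clear glass tea jar with a lid, 84 mm across, 110 mm tall; origin under its centre.
- canister: Bystander: dark metal canister, 104 mm across, 170 mm tall; origin under its centre.
- cup: Bystander: white tea cup, 72 mm across, 45 mm tall; origin under its centre.
- bowl: Bystander: white tea bowl, 100 mm across, 50 mm tall; origin under its centre.

How it is judged:
By the outcome, as a careful person would: the job done as asked, in the order asked, and still so for the second after the job is handed in, while the arm keeps its last pose, push and grip.
It also fails if it takes over 45 s, if anything falls off the work surface, if the arm or the gripper's body presses on something with over 40 N, if the wrist force passes 120 N, or if a joint passes its speed limit or range.

## Robot

A 6-joint arm with a two-finger parallel gripper is mounted at the origin on the work surface. World frame = base frame: x ahead of the robot, y to its left, z up, the work surface at z = 0. Lengths are in m, angles in rad, forces in N, time in s.
With the tool pointing down it reaches from about 0.35 to 0.975 m from the base axis. Payload 17.4 kg.
Tool frame: the origin (TCP) lies between the finger pads; the fingertips stand 19 mm ahead of it and the grasp point (between the pads) is the TCP; y points along the fingers, z is the direction in which the jaws open and shut, and the axes are right-handed (so a half turn about y gives the same grasp; the last joint's range is limited). The gripper opens to 85 mm and grips with 20 to 120 N. Pads are 22 mm wide; open, the fingers measure 114 mm over their backs; the gripper's body (76 mm by 85 mm) begins 54 mm behind the grasp point. The pads swing forward as they close: fully open they stand 13 mm farther back than shut.
Start: joints at [-1.366, 0.116, 1.442, -0, 1.584, -0.038], TCP at [0.162, -0.655, 0.25] pointing down, gripper open.
Joint ranges: [-2.83, 2.83], [-0.83, 2.19], [0.07, 2.5], [-1.14, 4.28], [0.01, 3], [-2.97, 2.97]. Speed limits (rad/s): [1.89, 1.89, 2.22, 3.14, 3.14, 3.14].

## Interface

Orientations are given as a unit quaternion [x, y, z, w].
In Python, from workcell import * gives the robot as it stands. The module is installed in compiled form; this text tells all that it offers.
- The arm moves only by the tool jog_arm, never from a script. Its argument "deltas" is a list of rows, each a list of 5 numbers: the closure, from 0 (fully open) to 1 (shut), then the shift along the world's x, y, z in mm, then the turn about the world's z in rad. In form: [[claw, dx, dy, dz, twist], ...]. A call has 1 to 5 rows; each row shifts and turns the commanded pose from where the row before left it; what a row does not reach is not made up. A row lasts 1/12 s, in which the tool goes at most 41.7 mm and 7.16 degrees, less where a joint would pass 70% of its speed; a pose out of reach is approached as far as the arm can. A call with a gripper value outside its range is refused whole. The fingers move at their own pace and stop on an object; "grip_force" is the grip in N (left out, the last holds). Time passes only in rows, so rows that do not move let the fingers close. It gives the time, the measured TCP pose, the force and the opening at its end, in the units of the state.
- state(): the state, without advancing time (a new reading comes with each control period).
- grab_frame(name): name is "scene" or "top" or "wrist"; returns (picture, depth): 420x560x3 uint8, red, green, blue; 420x560 float32, m along the optical axis (not along the pixel's ray), 0 where there is no reading.
- get_calibration(name): a dict with "fx", "fy", "cx", "cy" (pixels), "R" (3x3) and "t" (3): a world point X has camera coordinates R X + t. Camera axes: x right, y down, z forward; pixel columns grow to the right and rows downward; lengths in m; the calibration is good to about 2 mm. A picture is of the moment at which its call begins: read the wrist's pose just before it. get_calibration takes no time and is no camera call; for the wrist camera it gives the pose at the moment of the call.
- job_done(): hands the job in, once; it reports no verdict.
The state is a dict: "time": time; "qpos": joint angles; "qd": joint speeds; "effort": joint torques, N m; "tool_pos": TCP position; "tcp_rot": TCP orientation; "force": force on the tool from outside, world axes, zero at the start; "torque": the same for the moment, N m; "gripper_width": opening from 0.0 (shut) to 1.0 (fully open).
Only numpy, scipy, OpenCV 4.12 (cv2) and the standard library are available. Lean on these libraries where they do the work, as an engineer would, in place of code of your own. Each camera call takes 0.05 s, during which the arm holds its last target. There are 200 camera calls.

## Working session

There is one attempt and no reset: what is moved stays moved. The work goes in short steps, Python scripts to look and compute and a tool call to move; the robot and the scene stay as the last step left them, time stands still between calls to the robot, and variables do not carry over. Pictures are saved under pics/ and viewed, about 8 in all and at most 12, crops included, and the job is handed in when it is done.

Besides the shell and the picture viewer there is one more tool, called after "Request:" in YAML: its name, and indented under it one key for each argument. jog_arm: Moves the arm, as the interface text tells. Its arguments: {"type":"object","properties":{"deltas":{"type":"array","items":{"type":"array","items":{"type":"number"}}},"grip_force":{"type":"number"}},"required":["deltas"]}

```bash
mkdir -p pics; cat > h.py <<'E'
from workcell import *
import numpy as np, cv2
def grab(n,f):
    c=get_calibration(n); p,d=grab_frame(n); cv2.imwrite('pics/'+f+'.png',p[:,:,::-1]); np.savez('pics/'+f,d=d,p=p,**c); return p,d,c
def pts(d,c):
    v,u=np.mgrid[:d.shape[0],:d.shape[1]]
    P=np.stack([(u-c['cx'])/c['fx']*d,(v-c['cy'])/c['fy']*d,d],-1)
    return (P-c['t'])@c['R']
E
python3 - <<'E'
from h import *
a=[grab(n,n+'1') for n in('scene','top')]
cv2.imwrite('pics/both.png',cv2.resize(np.vstack([x[0][:,:,::-1] for x in a]),None,fx=.71,fy=.71))
s=state(); print(s['time'],s['tcp_rot'],s['force'])
for p,d,c in a: print(c['fx'],c['R'],c['t'],(d==0).mean())
E
```

```text
0.1 [-0.08565849  0.70228464 -0.70152169  0.08559336] [-0.65785898 -1.13664175 -0.89527376]
522.273194204902 [[ 0.84543656  0.53391262 -0.01320375]
 [ 0.28527385 -0.47234784 -0.83397023]
 [-0.451504    0.70130224 -0.55165144]] [-0.47710925 -0.08218234  1.8370891 ] 0.02318452380952381
444.451717114798 [[-0.03045678 -0.99952199 -0.00530796]
 [-0.9986077   0.03065689 -0.04292815]
 [ 0.04307036  0.00399312 -0.99906406]] [-0.00205929  0.57628325  1.22189856] 0.004060374149659864
```

View pics/both.png

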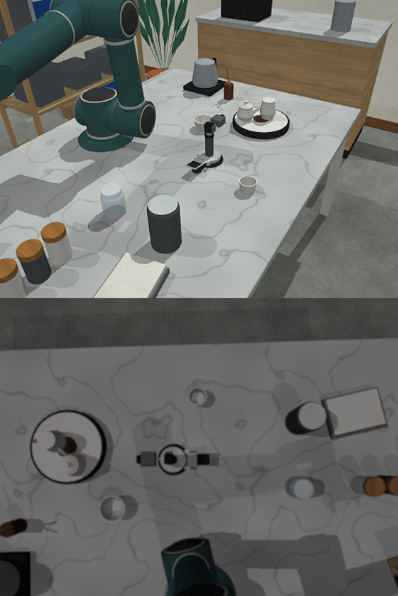

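Top view: the stand's foot is at about (243,227) in full pixels, the pedal points right (world −y) and the camera left (+y). Next I measure it from depth.

```bash
python3 - <<'E'
from h import *
a=np.load('pics/top1.npz'); P=pts(a['d'],a); p=a['p']
sl=(slice(190,265),slice(180,320)); Q=P[sl].reshape(-1,3); C=p[sl].reshape(-1,3)
print('table z',np.median(P[150:180,100:200,2]))
z=Q[:,2]
for lo,hi in((.012,.032),(.033,.06),(.1,.15),(.15,.2)):
    m=(z>lo)&(z<hi); q=Q[m]
    if m.sum()>5: print(lo,m.sum(),np.percentile(q,[2,50,98],axis=0).round(4).tolist())
m=(z>.15)
q=Q[m][:,:2].astype(np.float32); print('head+cam',cv2.minAreaRect(q),np.array(cv2.boxPoints(cv2.minAreaRect(q))).round(4).tolist())
# pedal : z .02-.06 and y < -..., foot excluded
ax=np.median(Q[z>.15],axis=0); 
m=(z>.03)&(z<.07); q=Q[m][:,:2].astype(np.float32); r=cv2.minAreaRect(q);print('pedal',r,cv2.boxPoints(r).round(4).tolist())
cv2.imwrite('pics/crop1.png',cv2.resize(cv2.convertScaleAbs(p[170:280,170:330,::-1],alpha=1.8),None,fx=5,fy=5,interpolation=cv2.INTER_CUBIC))
E
```

```text
table z 0.0006800135987355294
0.012 840 [[0.4902, 0.0407, 0.0124], [0.5313, 0.0823, 0.0271], [0.5877, 0.1406, 0.0316]]
0.033 711 [[0.5061, -0.0513, 0.0332], [0.5368, -0.0027, 0.0408], [0.5688, 0.0723, 0.0502]]
0.1 35 [[0.5192, 0.0727, 0.1258], [0.5386, 0.0762, 0.1341], [0.552, 0.0924, 0.1377]]
0.15 821 [[0.5173, 0.0784, 0.1587], [0.5412, 0.1485, 0.1813], [0.5648, 0.199, 0.1869]]
head+cam ((0.5406783819198608, 0.08940228819847107), (0.22804568707942963, 0.049495335668325424), 89.94852447509766) [[0.5157999992370605, -0.02459999918937683], [0.5652999877929688, -0.02459999918937683], [0.565500020980835, 0.20340000092983246], [0.515999972820282, 0.20340000092983246]]
pedal ((0.5391696095466614, 0.041782934218645096), (0.19101744890213013, 0.09298396855592728), 88.59518432617188) [[0.4903999865055084, -0.05260000005364418], [0.583299994468689, -0.05480000004172325], [0.5879999995231628, 0.13609999418258667], [0.4950000047683716, 0.13840000331401825]]
```

View pics/crop1.png

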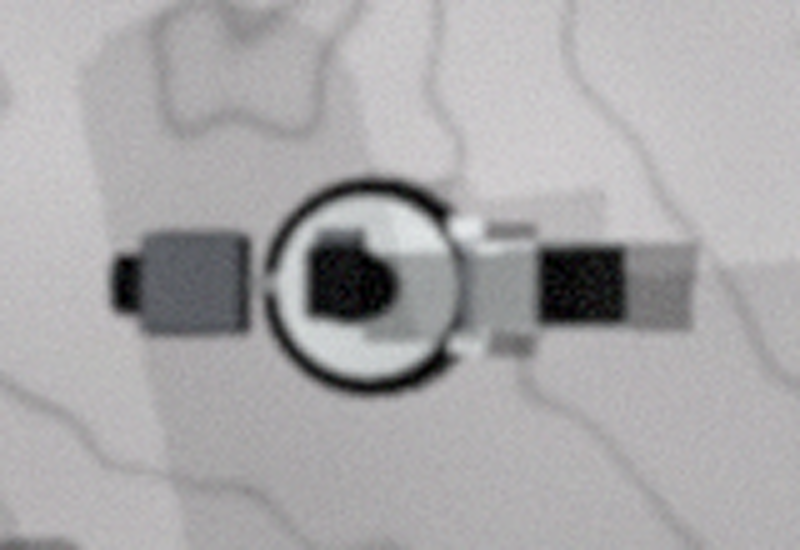

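The crop shows the black head block at (340,285), the button at its upper edge (+x), the camera at (195,283), the pedal tread at (582,285), and a yaw near zero. Now I get the numbers.

```bash
python3 - <<'E'
from h import *
a=np.load('pics/top1.npz'); P=pts(a['d'],a); p=a['p'].astype(int)
Q=P[190:265,180:320].reshape(-1,3); C=p[190:265,180:320].reshape(-1,3)
x,y,z=Q.T
def rep(n,m):
    q=Q[m]; r=cv2.minAreaRect(q[:,:2].astype(np.float32)); print(n,m.sum(),np.median(q[:,2]),r)
    return q
near=y>0.03
q=rep('head',(z>.179)&(z<.2)&(y<.125)&near&(C.max(1)<45))
print(np.percentile(q,[2,98],axis=0))
rep('cam',(z>.17)&(y>.125))
q=rep('pedal',(z>.03)&(z<.06)&(y<.03))
print('slope',np.polyfit(q[:,1],q[:,2],1))
q=rep('tread',(z>.03)&(z<.06)&(y<.03)&(C.max(1)<45))
for yy in(-.05,-.03,-.01,.01): 
    m=(abs(y-yy)<.006)&(z>.03)&(z<.06); print(yy,m.sum(), np.percentile(x[m],[3,97]) if m.sum() else '')
rep('foot', (z>.022)&(z<.03))
m=(C.max(1)<60)&(z<.012)&(z>.001)&near
# circle of rubber skirt
X=Q[m]; A=np.c_[X[:,:2],np.ones(len(X))]; s=np.linalg.lstsq(A,(X[:,:2]**2).sum(1),rcond=None)[0]; print('skirt',m.sum(),s[:2]/2,np.sqrt(s[2]+(s[:2]**2).sum()/4))
E
```

```text
head 164 0.18456158067056266 ((0.5421958565711975, 0.09170345216989517), (0.026918793097138405, 0.03595271706581116), 88.21926879882812)
[[0.52406323 0.07839821 0.18010693]
 [0.5571295  0.10486923 0.18847254]]
cam 514 0.1811604922099592 ((0.5410276055335999, 0.16952364146709442), (0.06544177979230881, 0.04813728109002113), 88.1712875366211)
pedal 594 0.04232829536389021 ((0.5393774509429932, -0.011970214545726776), (0.07073590904474258, 0.0832860991358757), 1.4298427104949951)
slope [-0.16538554  0.04000147]
tread 248 0.04454972267234712 ((0.536688506603241, -0.0239058006554842), (0.04335040971636772, 0.03795596957206726), 88.29181671142578)
-0.05 67 [0.51170445 0.55995879]
-0.03 85 [0.51220762 0.5607335 ]
-0.01 88 [0.51275375 0.56145144]
0.01 76 [0.51337415 0.56208707]
foot 599 0.027100331784408977 ((0.5387845039367676, 0.08319366723299026), (0.11560051888227463, 0.09610539674758911), 87.90865325927734)
skirt 218 [0.54084329 0.09798366] 0.05727459329860248
```

```bash
python3 - <<'E'
from h import *
from scipy.spatial.transform import Rotation as R
s=state(); M=R.from_quat(s['tcp_rot']).as_matrix(); print(M.round(3)); p=s['tool_pos']
print('jaw angle',np.arctan2(M[1,2],M[0,2]),p,'to press',(np.array([.536,-.033,.10])-p)*1000,'to grip',(np.array([.541,.092,.165])-p)*1000, s['time'])
E
```

```text
[[-0.971 -0.     0.24 ]
 [-0.24   0.001 -0.971]
 [-0.    -1.    -0.001]]
jaw angle -1.3280137470593114 [ 0.16224666 -0.65504908  0.24961726] to press [ 373.75334014  622.04907562 -149.61726459] to grip [378.75334014 747.04907562 -84.61726459] 0.1
```

Request:
jog_arm:
  deltas:
    - [1,18.7,31.1,0,0.065]
    - [1,18.7,31.1,0,0.065]
    - [1,18.7,31.1,0,0.065]
    - [1,18.7,31.1,0,0.065]
    - [1,18.7,31.1,0,0.065]
  grip_force: 25

```text
time: 0.52
tool_pos: [0.2562, -0.4981, 0.2498]
tcp_rot: [-0.199, 0.679, -0.678, 0.199]
force: [0.7, -0.5, 0.6]
gripper_width: 0.298
```

Request:
jog_arm:
  deltas:
    - [1,18.7,31.1,0,0.065]
    - [1,18.7,31.1,0,0.065]
    - [1,18.7,31.1,0,0.065]
    - [1,18.7,31.1,0,0.065]
    - [1,18.7,31.1,0,0.065]

```text
time: 0.93
tool_pos: [0.3497, -0.3425, 0.2501]
tcp_rot: [-0.306, 0.637, -0.637, 0.306]
force: [0.4, -0.4, 0.1]
gripper_width: 0.001
```

Request:
jog_arm:
  deltas:
    - [1,18.7,31.1,0,0.065]
    - [1,18.7,31.1,0,0.065]
    - [1,18.7,31.1,0,0.065]
    - [1,18.7,31.1,0,0.065]
    - [1,18.7,31.1,0,0.065]

```text
time: 1.35
tool_pos: [0.4432, -0.187, 0.2502]
tcp_rot: [0.405, -0.579, 0.579, -0.405]
force: [0.9, -0.1, 0.5]
gripper_width: -0.001
```

Request:
jog_arm:
  deltas:
    - [1,18.7,31.1,0,0.065]
    - [1,18.7,31.1,0,0.065]
    - [1,18.7,31.1,0,0.065]
    - [1,18.7,31.1,0,0.065]
    - [1,18.7,31.1,0,0.065]

```text
time: 1.77
tool_pos: [0.5368, -0.0313, 0.2501]
tcp_rot: [-0.494, 0.506, -0.506, 0.494]
force: [0.7, -0.8, -0.3]
gripper_width: 0.0
```

Request:
jog_arm:
  deltas:
    - [1,0,0,0,0]
    - [1,0,0,-30,0]
    - [1,0,0,-30,0]
    - [1,0,0,-30,0]
    - [1,0,0,0,0]

```text
time: 2.18
tool_pos: [0.5339, -0.033, 0.1542]
tcp_rot: [-0.495, 0.509, -0.505, 0.491]
force: [-0.5, 0.4, -1.6]
gripper_width: -0.001
```

```bash
python3 - <<'E'
from h import *
a=grab('wrist','w1'); b=grab('scene','s2')
cv2.imwrite('pics/v3.png',np.hstack([cv2.resize(a[0],(400,300)),cv2.resize(b[0][130:280,230:430],(400,300))])[:,:,::-1])
s=state();print(s['tool_pos'],s['force'],s['time'],s['tcp_rot'])
c=a[2]
for X in([.536,-.033,.045],[.536,-.033,.135]):
    q=c['R']@X+c['t'];print(c['fx']*q[0]/q[2]+c['cx'],c['fy']*q[1]/q[2]+c['cy'])
P=pts(a[1],c)
m=(P[...,2]>.036)&(P[...,2]<.056)&(P[...,1]<.03)&(P[...,1]>-.06)&(abs(P[...,0]-.536)<.04)
q=P[m];print(m.sum(),np.percentile(q,[2,50,98],axis=0).round(4).tolist(),cv2.minAreaRect(q[:,:2].astype(np.float32)))
E
```

```text
[ 0.53591917 -0.03334732  0.16036755] [-0.36470579  0.61908676  0.36234846] 2.2833 [-0.49326092  0.50746147 -0.50658176  0.49249512]
284.6336507865683 208.28302215392634
285.20680748254995 261.0569641966798
7490 [[0.5125, -0.0507, 0.0364], [0.5365, -0.0103, 0.0435], [0.5607, 0.0283, 0.0496]] ((0.5376876592636108, -0.011894382536411285), (0.08377242088317871, 0.07349054515361786), 89.90609741210938)
```

View pics/v3.png

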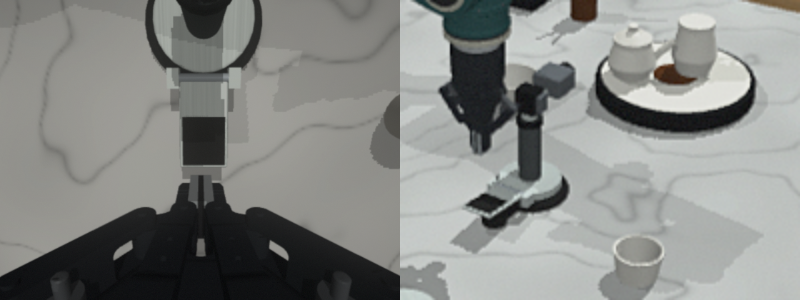

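The wrist view shows the closed fingertips centred on the pedal at (203,180) with the tread just ahead. The scene crop confirms they are above the pedal and clear of the head. Descending.

Request:
jog_arm:
  deltas:
    - [1,0,0,-30,0]
    - [1,0,0,-30,0]
    - [1,0,0,-25,0]
    - [1,0,0,0,0]
    - [1,0,0,0,0]

```text
time: 2.7
tool_pos: [0.5368, -0.0334, 0.077]
tcp_rot: [0.493, -0.507, 0.507, -0.493]
force: [0.3, 0.2, -0.1]
gripper_width: 0.001
```

Request:
jog_arm:
  deltas:
    - [1,0,0,-6,0]
    - [1,0,0,-6,0]
    - [1,0,0,-5,0]
    - [1,0,0,0,0]
    - [1,0,0,0,0]

```text
time: 3.12
tool_pos: [0.5368, -0.0333, 0.059]
tcp_rot: [0.493, -0.507, 0.507, -0.493]
force: [2.1, -1.3, 3.5]
gripper_width: -0.003
```

Contact (about 4 N). Continuing down towards the stop.

Request:
jog_arm:
  deltas:
    - [1,0,0,-4,0]
    - [1,0,0,-4,0]
    - [1,0,0,-4,0]
    - [1,0,0,-2,0]
    - [1,0,0,0,0]

```text
time: 3.53
tool_pos: [0.5368, -0.0333, 0.0448]
tcp_rot: [0.493, -0.507, 0.507, -0.493]
force: [2.1, -1.9, 7.3]
gripper_width: -0.0
```

Request:
jog_arm:
  deltas:
    - [1,0,0,-1,0]
    - [1,0,0,-1,0]
    - [1,0,0,0,0]

```text
time: 3.78
tool_pos: [0.5369, -0.0333, 0.0432]
tcp_rot: [0.493, -0.507, 0.507, -0.493]
force: [0.9, -1.4, 8.5]
gripper_width: -0.001
```

Request:
jog_arm:
  deltas:
    - [1,0,0,-1,0]
    - [1,0,0,0,0]

```text
time: 3.95
tool_pos: [0.537, -0.0333, 0.0428]
tcp_rot: [0.493, -0.507, 0.507, -0.493]
force: [-2.9, -0.0, 14.0]
gripper_width: 0.005
```

Request:
jog_arm:
  deltas:
    - [1,0,0,-1,0]
    - [1,0,0,0,0]

```text
time: 4.12
tool_pos: [0.5372, -0.0333, 0.0425]
tcp_rot: [0.492, -0.506, 0.507, -0.493]
force: [-6.0, -0.0, 22.0]
gripper_width: 0.001
```

The force climbs to 22 N while z stays put, so the pedal is on its stop. Lifting to let it spring back.

Request:
jog_arm:
  deltas:
    - [1,0,0,10,0]
    - [1,0,0,20,0]
    - [1,0,0,35,0]
    - [1,0,0,40,0]
    - [1,0,0,40,0]

```text
time: 4.53
tool_pos: [0.5355, -0.033, 0.1865]
tcp_rot: [-0.493, 0.507, -0.506, 0.493]
force: [0.3, 0.2, 0.1]
gripper_width: 0.001
```

Request:
jog_arm:
  deltas:
    - [0,0,0,40,0]
    - [0,0,0,35,0]
    - [0,0,0,0,0]
    - [0,0,0,0,0]
    - [0,0,0,0,0]

```text
time: 4.95
tool_pos: [0.536, -0.0331, 0.2597]
tcp_rot: [-0.493, 0.507, -0.507, 0.493]
force: [0.4, 0.3, -1.9]
gripper_width: 0.705
```

```bash
python3 - <<'E'
from h import *
a=grab('wrist','w2'); t=grab('top','t2'); c=a[2]; P=pts(a[1],c)
cv2.imwrite('pics/v4.png',a[0][:,:,::-1])
s=state();print(s['tool_pos'],s['force'],s['time'],s['tcp_rot'])
for n,PP in(('w',P),('t',pts(t[1],t[2]))):
    m=(PP[...,2]>.015)&(PP[...,2]<.06)&(PP[...,1]<.02)&(PP[...,1]>-.06)&(abs(PP[...,0]-.536)<.03); q=PP[m]
    if m.sum()>20: print(n,'pedal z slope',np.polyfit(q[:,1],q[:,2],1),np.polyval(np.polyfit(q[:,1],q[:,2],1),-.033))
    m=(PP[...,2]>.178)&(PP[...,2]<.195)&(PP[...,1]<.12)&(PP[...,1]>.06)&(abs(PP[...,0]-.541)<.04); q=PP[m]
    if m.sum()>20: print(n,'head',m.sum(),np.percentile(q,[2,50,98],axis=0).round(4).tolist(),cv2.minAreaRect(q[:,:2].astype(np.float32)))
E
```

```text
[ 0.53583479 -0.03314145  0.25875841] [-0.61705227  0.26433506  0.07451463] 5.05 [-0.49348613  0.50760417 -0.50628447  0.49242815]
w pedal z slope [-0.17371217  0.04106778] 0.0468002772401546
w head 2682 [[0.5221, 0.0778, 0.1787], [0.5417, 0.086, 0.1852], [0.5636, 0.0939, 0.187]] ((0.5428839325904846, 0.08615145832300186), (0.01767134852707386, 0.04402759671211243), 89.88916778564453)
t head 177 [[0.5218, 0.0816, 0.1784], [0.5412, 0.093, 0.1842], [0.565, 0.105, 0.1881]] ((0.5434350371360779, 0.09301326423883438), (0.024056652560830116, 0.04337645322084427), 88.8227767944336)
```

View pics/v4.png

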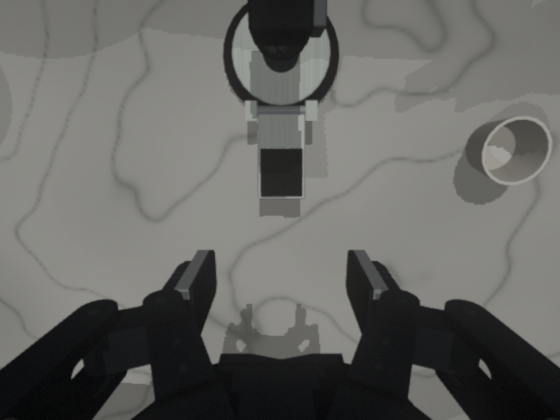

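Pedal is back up (slope −0.17, press point 47 mm high). The wrist view shows the pedal at (282,170), open jaws at (200,270) and (365,270), and the head at (280,25) with its button on the right. The head plus button spans x 0.522–0.565, so the grip goes to (0.541, 0.092). Moving above it.

Request:
jog_arm:
  deltas:
    - [0,1,31,0,0]
    - [0,1,31,0,0]
    - [0,1,31,0,0]
    - [0,2,32,0,0]
    - [0,0,0,0,0]

```text
time: 5.47
tool_pos: [0.5408, 0.0958, 0.2588]
tcp_rot: [-0.494, 0.507, -0.505, 0.493]
force: [1.1, 0.5, 1.2]
gripper_width: 0.997
```

Request:
jog_arm:
  deltas:
    - [0,0,0,-25,0]
    - [0,0,0,-25,0]
    - [0,0,0,-25,0]
    - [0,0,0,-10,0]
    - [0,0,0,0,0]

```text
time: 5.88
tool_pos: [0.54, 0.0915, 0.172]
tcp_rot: [-0.494, 0.508, -0.506, 0.491]
force: [0.2, -0.1, 0.1]
gripper_width: 0.998
```

```bash
python3 - <<'E'
from h import *
a=grab('wrist','w3'); b=grab('scene','s3')
cv2.imwrite('pics/v5.png',np.hstack([cv2.resize(a[0],(400,300)),cv2.resize(b[0][130:280,230:430],(400,300))])[:,:,::-1])
s=state();print(s['tool_pos'],s['force'],s['time'],s['tcp_rot'])
E
```

```text
[0.54138964 0.09166599 0.17585191] [ 0.53842341 -0.34490432  1.00119792] 5.9833 [-0.49297539  0.5070359  -0.50694712  0.49284327]
```

View pics/v5.png

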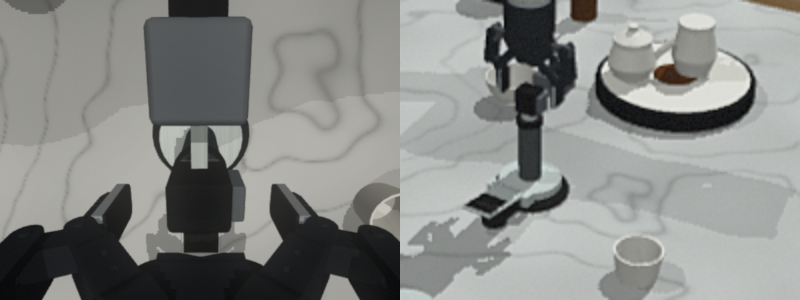

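The view shows the head at (200,200) and the button at (238,195) between the open jaws at (112,205) and (290,205). Going down 12 mm and closing.

Request:
jog_arm:
  deltas:
    - [0,0,0,-12,0]
    - [0,0,0,0,0]
    - [0.3,0,0,0,0]
    - [0.6,0,0,0,0]
    - [1,0,0,0,0]
  grip_force: 25

```text
time: 6.4
tool_pos: [0.5415, 0.0918, 0.1639]
tcp_rot: [0.493, -0.507, 0.507, -0.493]
force: [0.4, 0.5, -0.1]
gripper_width: 0.605
```

Request:
jog_arm:
  deltas:
    - [1,0,0,0,0]
    - [1,0,0,0,0]
    - [1,0,0,0,0]
    - [1,0,0,0,0]
    - [1,0,0,0,0]
  grip_force: 28

```text
time: 6.82
tool_pos: [0.5401, 0.0918, 0.1642]
tcp_rot: [-0.494, 0.508, -0.506, 0.492]
force: [-20.9, -1.2, 14.0]
gripper_width: 0.441
```

Width 0.441 ≈ 37.5 mm, so the button is pressed. The −21 N side load says the head is slightly to −x, so I ease that off.

Request:
jog_arm:
  deltas:
    - [1,-1.5,0,0,0]
    - [1,0,0,0,0]
    - [1,0,0,0,0]

```text
time: 7.07
tool_pos: [0.54, 0.0918, 0.1643]
tcp_rot: [0.493, -0.507, 0.507, -0.493]
force: [-3.5, -0.7, 7.4]
gripper_width: 0.44
```

Side load is gone. A gentle test lift first.

Request:
jog_arm:
  deltas:
    - [1,0,0,3,0]
    - [1,0,0,4,0]
    - [1,0,0,4,0]
    - [1,0,0,4,0]
    - [1,0,0,0,0]

```text
time: 7.48
tool_pos: [0.5399, 0.0918, 0.1792]
tcp_rot: [0.493, -0.507, 0.507, -0.493]
force: [1.6, 1.0, -1.1]
gripper_width: 0.437
```

```bash
cat > chk.py <<'E'
from h import *
import sys
a=grab('wrist',sys.argv[1]); P=pts(a[1],a[2]); s=state()
q=P[(abs(P[...,0]-.542)<.015)&(P[...,1]>.145)&(P[...,1]<.195)&(P[...,2]>.12)]
print('cam top z',np.median(q[:,2]) if len(q) else None,len(q),'tool',s['tool_pos'],s['force'],s['gripper_width'],s['time'])
E
python3 - <<'E'
from h import *
a=np.load('pics/w3.npz'); P=pts(a['d'],a)
q=P[(abs(P[...,0]-.542)<.015)&(P[...,1]>.145)&(P[...,1]<.195)&(P[...,2]>.12)]; print('before',np.median(q[:,2]))
E
python3 chk.py w4
```

```text
before 0.18257080728745917
cam top z 0.19745381622860905 16643 tool [0.53992413 0.09183298 0.17887149] [ 3.67814042  1.54858166 -2.4217555 ] 0.4365151304300201 7.5333
```

The mast rose 15 mm with the tool, so it's unlocked. Lifting on through the first stop.

Request:
jog_arm:
  deltas:
    - [1,0,0,7,0]
    - [1,0,0,8,0]
    - [1,0,0,8,0]
    - [1,0,0,8,0]
    - [1,0,0,8,0]

```text
time: 7.95
tool_pos: [0.5399, 0.0918, 0.2175]
tcp_rot: [0.493, -0.507, 0.507, -0.493]
force: [5.6, 1.7, -4.7]
gripper_width: 0.432
```

Request:
jog_arm:
  deltas:
    - [1,0,0,8,0]
    - [1,0,0,8,0]
    - [1,0,0,8,0]
    - [1,0,0,8,0]
    - [1,0,0,0,0]

```text
time: 8.37
tool_pos: [0.5399, 0.0918, 0.2507]
tcp_rot: [0.493, -0.507, 0.507, -0.493]
force: [2.7, 1.5, -2.2]
gripper_width: 0.439
```

```bash
python3 chk.py w5
```

```text
cam top z 0.26880821951497885 16588 tool [0.53991339 0.09183401 0.24979406] [ 3.66928249  1.024048   -2.04423613] 0.4377336071977954 8.4167
```

Mast is at about 86 mm. Slow steps to the top stop now.

Request:
jog_arm:
  deltas:
    - [1,0,0,4,0]
    - [1,0,0,4,0]
    - [1,0,0,3,0]
    - [1,0,0,1,0]
    - [1,0,0,0,0]

```text
time: 8.83
tool_pos: [0.5399, 0.0918, 0.2609]
tcp_rot: [0.493, -0.507, 0.507, -0.493]
force: [4.4, 1.2, -3.2]
gripper_width: 0.434
```

Request:
jog_arm:
  deltas:
    - [1,0,0,1,0]
    - [1,0,0,0,0]

```text
time: 9.0
tool_pos: [0.5399, 0.0918, 0.2617]
tcp_rot: [-0.493, 0.507, -0.507, 0.493]
force: [5.4, 1.0, -1.9]
gripper_width: 0.436
```

Request:
jog_arm:
  deltas:
    - [1,0,0,1,0]
    - [1,0,0,0,0]

```text
time: 9.17
tool_pos: [0.5399, 0.0918, 0.2627]
tcp_rot: [-0.493, 0.507, -0.507, 0.493]
force: [6.2, 1.1, -2.8]
gripper_width: 0.435
```

Request:
jog_arm:
  deltas:
    - [1,0,0,1,0]
    - [1,0,0,0,0]

```text
time: 9.33
tool_pos: [0.5399, 0.0918, 0.2637]
tcp_rot: [-0.493, 0.507, -0.507, 0.493]
force: [6.2, 1.0, -1.8]
gripper_width: 0.439
```

Request:
jog_arm:
  deltas:
    - [1,0,0,1,0]
    - [1,0,0,0,0]

```text
time: 9.5
tool_pos: [0.5399, 0.0918, 0.2644]
tcp_rot: [-0.493, 0.507, -0.507, 0.493]
force: [4.6, 2.3, -5.2]
gripper_width: 0.435
```

```bash
python3 chk.py w6
```

```text
cam top z 0.282610508049687 16632 tool [0.53987021 0.09184799 0.26438659] [ 5.95707963  1.92310472 -5.6245122 ] 0.4399602961368637 9.55
```

Request:
jog_arm:
  deltas:
    - [1,0,0,0.7,0]
    - [1,0,0,0,0]
    - [1,0,0,0,0]

```text
time: 9.8
tool_pos: [0.5399, 0.0918, 0.2644]
tcp_rot: [-0.493, 0.507, -0.507, 0.493]
force: [7.9, 2.5, -10.0]
gripper_width: 0.441
```

```bash
python3 chk.py w7; python3 - <<'E'
from h import *
b=grab('scene','s7'); t=grab('top','t7')
cv2.imwrite('pics/v6.png',np.hstack([cv2.resize(b[0],(400,300)),cv2.resize(t[0],(400,300))])[:,:,::-1])
E
```

```text
cam top z 0.2826215525087624 16598 tool [0.53985929 0.0918168  0.26437561] [  7.80427215   1.67476259 -10.49094741] 0.43686331004008483 9.85
```

View pics/v6.png

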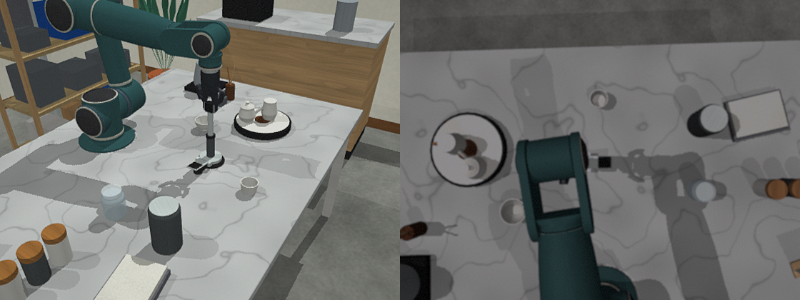

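The force rises with no further travel, and the camera's top is exactly 100 mm above where it started, so the mast is at the second stop. The picture shows the mast extended in the gripper at (208,115). The jar, canister, cup and bowl are where they were.

```bash
python3 -c "
from workcell import *
print(job_done()); s=state(); print(s['time'],s['tool_pos'],s['force'],s['gripper_width'])"
```

```text
the job is handed in; nothing more can be done
None
the job is handed in; nothing more can be done
```

The job is handed in, at about 10 s of the 45 s allowed. The arm is holding the mast at its second stop with the button squeezed.

- **Pedal:** I pushed it down with closed fingers. At TCP z = 42.5 mm the force climbed to 22 N with almost no further travel, so it was on its stop. After I lifted off, depth showed it tilted up again, with the press point 47 mm high.
- **Mast:** I pinched the head at 28 N, and the opening of about 37.5 mm agrees with the 38 mm given for the button pressed in. The first close was about 1.5 mm off centre and gave a 21 N side load, which I corrected before lifting.
- **Top stop:** I lifted past the first stop until the pull rose to about 10 N with no further movement. The camera's top went from 182.6 to 282.6 mm, which is the full 100 mm.
- **Bystanders:** The jar, canister, cup and bowl looked unmoved in the last pictures. I judged that by eye and did not measure it.
- **Not checked:** I could not read the state after handing in, so the last check is from just before. The pull I read while lifting, 1 to 5 N, was partly below the 3 to 6 N expected. The mast still followed the tool to within a millimetre, so it did not slip.

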